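# Seat a round stone-setting holder in the locating fixture

### The job

Take the round brass stone holder off the soldering board and set it down gently, upright, on the empty front end of the aluminium fixture plate, and let go of it. Then nudge it along the plate, past the sprung plunger, until it is fully home against the round stop pin, nudging it sideways too so that it bears on the side fence, and bed it there by pressing it for about a second against pin and fence together, with roughly 7 N on the pin and 4 N on the fence, never more than 12 N on either. Leave it seated, touching fence, pin and plunger, and do not disturb the beaker, the file block or the doming block.

Things in the scene. Friction and masses are not known exactly. Their poses are not given: they have to be found in the camera images.
- holder: Loose round brass puck, 50 mm in diameter and 20 mm high (vertical side), about 0.33 kg, with a small round bezel and blue-white stone (26 mm wide, 9.5 mm high) in the middle of its top. Origin: centre of its underside; z up. It starts on the soldering board; it is round, so its yaw does not matter.
- board: Fixed pale soldering board, 180 x 150 x 10 mm; origin at the centre of its underside, on the bench, so its top is 10 mm above the bench.
- fixture: Fixed aluminium plate, 200 mm (its x) x 150 mm (its y) x 10 mm thick, origin at the centre of its underside, on the bench (plate top 10 mm above the bench). Its x axis is the direction in which the holder is pushed into the nest; its yaw varies by up to 0.3 rad. Its front (-x) half is empty; the dark plunger housing (34 x 22 mm, 20 mm high above the plate) stands at (37, -60) mm in this frame.
- apron (a point): Point on the plate's top surface in the empty front end, 60 mm to -x of the plate's centre (y = 0): a good place for the holder's centre when it is set down. Axes as the fixture's.
- nest (a point): Point on the plate's top surface where the centre of the holder's underside is when it is home: 45 mm to +x of the plate's centre (y = 0), 105 mm straight ahead (+x of the fixture) of the apron point. Axes as the fixture's. Over the last 30 mm the holder rubs along fence and plunger: sliding takes about 1 to 9 N of push (it varies). The spring is too weak to draw it in or to drag it sideways onto the fence against friction.
- fence: Fixed straight steel bar on the plate, 14 mm high above the plate, 12 mm thick, on the +y side; its inner face is the line y = 24.7 mm of the fixture frame, from x = -5 to 85 mm, with a flared lead-in (0.25 rad) from x = -40 mm. Frame: same as the fixture's (same origin).
- stop_pin: Fixed upright steel dowel pin, 10 mm in diameter, 16 mm high above the plate, axis at (74.6, 0) mm of the fixture frame (same origin and axes). It stops the holder; there the push rises above the sliding push. If the tool also bears down on the holder, part of the push is lost in friction under it (coefficient about 1) and does not reach the pin.
- plunger (a joint): Sprung plunger with an upright round steel nose (12 mm in diameter, 14 mm high), opposite the fence at (37, -26) mm of the fixture frame when free. Value in m: 0 = fully out, grows as the nose is pushed back towards -y (10 mm at most; about 3.5 mm with the holder home). Spring 150 N/m, 0.8 N when out, about 1.3 N with the holder home.
- beaker: Bystander: empty glass beaker, 66 mm wide, 85 mm high; origin at the centre of its underside.
- file_block: Bystander: white block 90 x 42 x 30 mm with upright dark needle files up to 145 mm high; origin at the centre of its underside.
- dap_block: Bystander: steel doming block, a 40 mm cube with round hollows; origin at the centre of its underside.
Not all that is in view belongs to the job. Several things have the shape of the fixture; the one meant has the colours described above.

How it is judged:
On the way, in this order (a step that is already met when the one before it is completed fails the run):
1. the holder stands released on the empty front end of the fixture plate (its centre more than 20 mm to -x of the plate's centre) (x of holder in the frame of fixture between -0.1 and -0.02 m and y of holder in the frame of fixture between -0.06 and 0.06 m and z of holder in the frame of fixture between 0.008 and 0.013 m and angle between holder's own z axis and vertical below 0.06 rad and contact force between holder and the fingers below 0.05 N), for 0.2 s.
2. the holder is pressed home: at least 4 N on the stop pin and 2 N on the fence together, for 0.4 s (contact force between holder and stop_pin above 4 N and contact force between holder and fence above 2 N and horizontal distance between holder and nest below 0.002 m), for 0.4 s.
At the end, for the whole second after the job is handed in: The holder stands flat on the plate with its centre within 1.5 mm of the nest point, at rest (below 5 mm/s) and released, against the fence (over 0.2 N) with the plunger pushed back more than 1.5 mm (horizontal distance between holder and nest below 0.0015 m and z of holder in the frame of fixture below 0.012 m and angle between holder's own z axis and vertical below 0.04 rad and contact force between holder and fence above 0.2 N and value of joint plunger above 0.0015 m and linear speed of holder below 0.005 m/s); the robot touches nothing.
It fails at once if the holder presses on the stop pin with more than 12 N (contact force between holder and stop_pin above 12 N).
It fails at once if the holder presses on the fence with more than 12 N (contact force between holder and fence above 12 N).
It fails at once if the holder is dropped or rammed on the fixture (more than 80 N) (contact force between holder and fixture above 80 N).
It fails at once if the beaker, file block or doming block is moved more than 15 mm (distance of any of beaker, file_block, dap_block from where it was at the start of the episode above 0.015 m).
It also fails if it takes over 72 s, if anything falls off the work surface, if the arm or the gripper's body presses on something with over 40 N, if the wrist force passes 120 N, or if a joint passes its speed limit or range.

### The arm

A 6-joint arm with a two-finger parallel gripper is mounted at the origin on the work surface. World frame = base frame: x ahead of the robot, y to its left, z up, the work surface at z = 0. Lengths are in m, angles in rad, forces in N, time in s.
With the tool pointing down it reaches from about 0.25 to 0.725 m from the base axis. Payload 4 kg.
Tool frame: the origin (TCP) lies midway between the tips of the shut fingers; the grasp point (between the pads) lies 19 mm behind it (bot.grip_point_offset is the distance from the TCP to the grasp point, in m); z points along the fingers, y is the line along which they close (so a half turn about z gives the same grasp; the last joint's range is limited). The gripper opens to 85 mm and grips with 20 to 120 N. Pads are 22 mm wide; open, the fingers measure 114 mm over their backs; the gripper's body (76 mm by 85 mm) begins 54 mm behind the grasp point. The pads swing forward as they close: fully open they stand 13 mm farther back than shut.
Start: joints at [1.146, 0.241, 0.005, 1.335, 0, 1.571], TCP at [0.206, 0.456, 0.231] pointing down, gripper open.
Joint ranges: [-2.72, 2.72], [-1.05, 1.87], [-1.09, 1.28], [-1.99, 2.15], [-1.42, 1.44], [-3.14, 3.14]. Speed limits (rad/s): [2.79, 2.79, 3.14, 3.14, 3.14, 3.14].

### API

Orientations are given as a unit quaternion [x, y, z, w].
In Python, from workcell import bot gives the robot as it stands.
- The arm moves only by the tool step_arm, never from a script. Its argument "targets" is text: rows parted by semicolons, each of 7 numbers parted by spaces: the opening, from -1 (shut) to 1 (fully open), so that 0 is half open, then the shift along the world's x, y, z normalised to -1 to 1, where 1 is 0.5 m, then the turn, a rotation vector about the world's x, y, z normalised to -1 to 1, where 1 is pi/4 rad. In form: gripper x y z wx wy wz; .... A call has 1 to 10 rows; each row is the pose to reach, as a shift and turn from the pose commanded when the call began; what a row does not reach only later rows make up. A row lasts 1/12 s, in which the tool goes at most 41.7 mm and 7.16 degrees, less where a joint would pass 70% of its speed; a pose out of reach is approached as far as the arm can. A call with a number of a shift or a turn outside -1 to 1 is refused whole. A call with a gripper value outside its range is refused whole. The fingers move at their own pace and stop on an object; the grip force is fixed at half the most. Time passes only in rows, so rows that repeat a pose let the fingers close. It gives the time, the measured TCP pose, the force, the opening and the grip force at its end, in the units of the state.
- bot.get_obs(): the state, without advancing time (a new reading comes with each control period).
- bot.camera(name): name is "scene" or "top"; returns the picture (400x640x3 uint8, red, green, blue); there is no depth.
- bot.camera_info(name): a dict with "vertical_fov" (degrees; the focal length in pixels is half the picture's height over the tangent of half this angle, whatever the lens; pixels are square), "cx", "cy" (the principal point, pixels), "pose" (4x4, takes a point from camera to world coordinates). Camera axes: x right, y up, looking along -z (the intrinsics and any distortion apply to the point x, -y, -z); pixel columns grow to the right and rows downward; lengths in m; the calibration is good to about 2 mm. A picture is of the moment at which its call begins. camera_info takes no time and is no camera call.
- bot.job_done(): hands the job in; it is judged then, once.
The state is a dict: "clock": time; "joint_pos": joint angles; "joint_vel": joint speeds; "tau": joint torques, N m; "eef_pos": TCP position; "tool_rot": TCP orientation; "ft_force": force on the tool from outside, world axes, zero at the start; "ft_torque": the same for the moment, N m; "grip_width": finger opening in m; "grasp_force": force on a finger pad.
Only numpy, scipy, OpenCV 4.12 (cv2) and the standard library are available. Lean on these libraries where they do the work, as an engineer would, in place of code of your own. Each camera call takes 0.05 s, during which the arm holds its last target. There are 200 camera calls.

## Working session

There is one attempt and no reset: what is moved stays moved. The work goes in short steps, Python scripts to look and compute and a tool call to move; the robot and the scene stay as the last step left them, time stands still between calls to the robot, and variables do not carry over. Pictures are saved under pics/ and viewed, at most 10 in all, crops included, and the job is handed in when it is done.

Besides the shell and the picture viewer there is one more tool, called as name(argument=value, ...) on one line, values as JSON. step_arm: Moves the arm, as the interface text tells. Scaled input: -1 to 1 covers 0.5 m each way for a shift and pi/4 rad each way for a turn. Its arguments: {"type":"object","properties":{"targets":{"type":"string"}},"required":["targets"]}

```bash
mkdir -p pics
python3 - <<'E'
from workcell import bot
import cv2
for n in("scene","top"):
    im=bot.camera(n);cv2.imwrite(f"pics/{n}0.png",im[:,:,::-1]);i=bot.camera_info(n);print(n,i)
print(bot.get_obs())
E
```

```text
scene {'vertical_fov': 50.637334777809414, 'cx': 328.4723665978879, 'cy': 198.1783430319655, 'pose': array([[-0.21286508, -0.77322545,  0.59733647,  1.08122561],
       [ 0.97705945, -0.1725664 ,  0.12480253,  0.12468036],
       [ 0.00657972,  0.61019934,  0.79222059,  0.83885769],
       [ 0.        ,  0.        ,  0.        ,  1.        ]])}
top {'vertical_fov': 45.10871766191478, 'cx': 312.8531884627517, 'cy': 200.34340630007515, 'pose': array([[ 0.02935213,  0.99619025, -0.08211838,  0.35301836],
       [-0.99946414,  0.03044052,  0.01203319,  0.01865163],
       [ 0.01448707,  0.08172118,  0.99654994,  1.30288099],
       [ 0.        ,  0.        ,  0.        ,  1.        ]])}
{'clock': 0.1, 'joint_pos': array([1.14599582e+00, 2.41340063e-01, 3.84817356e-03, 1.33517254e+00,
       2.39374679e-05, 1.57080133e+00]), 'joint_vel': array([ 0.00048758, -0.00109014,  0.00333232, -0.00023412, -0.00167953,
       -0.00044018]), 'tau': array([-9.33068509e-05, -3.73136723e+01,  2.53010720e+01,  1.08836874e-02,
       -4.77044750e-05, -1.15516194e-06]), 'eef_pos': array([0.20583213, 0.45505333, 0.23049664]), 'tool_rot': array([ 2.10809183e-01,  9.77526785e-01, -9.10536274e-04, -2.08601390e-04]), 'ft_force': array([ 0.70735552, -0.29564194, -0.38816899]), 'ft_torque': array([-0.0313469 ,  0.01805908, -0.0183599 ]), 'grasp_force': 0.0, 'grip_width': 0.0854250550109439}
```

View pics/top0.png

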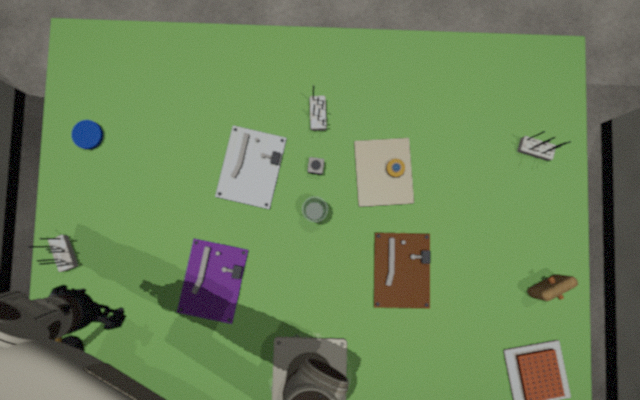

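View pics/scene0.png

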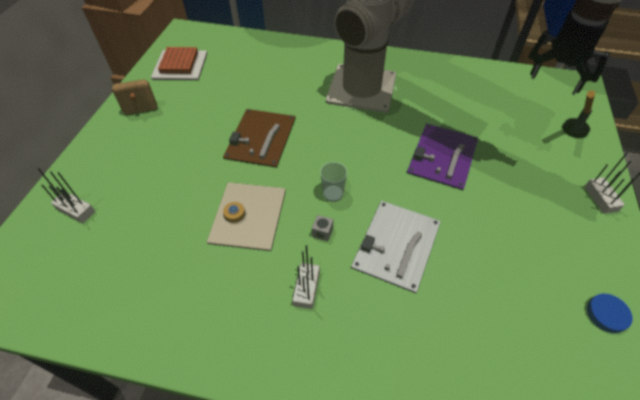

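Three fixture-shaped things in the top view: white-grey (252,167), purple (213,280) and brown (402,270). The aluminium-coloured one at (252,167) fits the description. The holder is at (396,168) on the pale board. I'll confirm with a crop and measure.

```bash
cat > h.py <<'E'
import numpy as np, cv2
from workcell import bot
def ray(n,px):
    i=bot.camera_info(n);f=200/np.tan(np.radians(i['vertical_fov'])/2);T=i['pose']
    px=np.atleast_2d(px).astype(float)
    d=np.c_[(px[:,0]-i['cx'])/f,-(px[:,1]-i['cy'])/f,-np.ones(len(px))]@T[:3,:3].T
    return T[:3,3],d
def cast(n,px,z):
    o,d=ray(n,px);return o+d*((z-o[2])/d[:,2])[:,None]
def proj(n,P):
    i=bot.camera_info(n);f=200/np.tan(np.radians(i['vertical_fov'])/2);T=i['pose']
    c=(np.atleast_2d(P)-T[:3,3])@T[:3,:3]
    return np.c_[i['cx']+f*c[:,0]/-c[:,2],i['cy']-f*c[:,1]/-c[:,2]]
def biggest(m,box):
    k=np.zeros_like(m);x0,y0,x1,y1=box;k[y0:y1,x0:x1]=m[y0:y1,x0:x1]
    c,_=cv2.findContours(k,cv2.RETR_EXTERNAL,cv2.CHAIN_APPROX_NONE)
    return max(c,key=cv2.contourArea)
def quad(cnt):
    # corners from lines fitted to the four sides of a contour
    h=cv2.convexHull(cnt);e=1
    while len(q:=cv2.approxPolyDP(h,e,True))>4: e+=.5
    q=q[:,0].astype(float);p=cnt[:,0].astype(float);L=[]
    for a,b in zip(q,np.roll(q,-1,0)):
        u=(b-a)/np.linalg.norm(b-a);t=(p-a)@u/np.linalg.norm(b-a);dd=abs((p-a)@[-u[1],u[0]])
        s=p[(t>.1)&(t<.9)&(dd<3)]
        vx,vy,x,y=cv2.fitLine(s.astype(np.float32),cv2.DIST_HUBER,0,.01,.01).ravel()
        n=np.array([-vy,vx]);L.append((n,n@[x,y]))
    return np.array([np.linalg.solve([L[k-1][0],L[k][0]],[L[k-1][1],L[k][1]]) for k in range(4)])
E
cat > m.py <<'E'
from h import *
out=[]
for n,pb,hb,bb in(("top",(205,115,298,218),(380,152,412,184),(345,130,422,215)),("scene",(345,195,448,295),(218,197,250,225),(200,178,292,252))):
    im=bot.camera(n);hsv=cv2.cvtColor(im,cv2.COLOR_RGB2HSV);H,S,V=cv2.split(hsv)
    green=((H>35)&(H<85)&(S>70))
    m=((~green)*255).astype(np.uint8)
    q=quad(biggest(m,pb));P=cast(n,q,.01);print(n,"plate px",q.round(1).tolist(),"\nw",P[:,:2].round(4).tolist(),"c",P.mean(0).round(4),"sides",np.linalg.norm(P-np.roll(P,-1,0),axis=1).round(4))
    e=P-np.roll(P,-1,0);print("side angles",np.arctan2(e[:,1],e[:,0]).round(3))
    q=quad(biggest(m,bb));P=cast(n,q,.01);print("board c",P.mean(0).round(4),"sides",np.linalg.norm(P-np.roll(P,-1,0),axis=1).round(4))
    hm=(((H>8)&(H<28)&(S>110))*255).astype(np.uint8);hm=cv2.morphologyEx(hm,cv2.MORPH_CLOSE,np.ones((5,5)))
    c=biggest(hm,hb);print("brass",cv2.boundingRect(c),cv2.fitEllipse(c))
    bl=(((H>90)&(H<125)&(S>60))*255).astype(np.uint8);c=biggest(bl,hb);M=cv2.moments(c);s=(M['m10']/M['m00'],M['m01']/M['m00']);print("stone",s,cv2.contourArea(c),cast(n,s,.038).round(4))
    x0,y0,x1,y1=pb;A=cv2.resize(im[y0:y1,x0:x1],(400,400),interpolation=cv2.INTER_CUBIC)
    x0,y0,x1,y1=bb;B=cv2.resize(im[y0:y1,x0:x1],(400,400),interpolation=cv2.INTER_CUBIC);out.append(np.hstack([A,B]))
cv2.imwrite("pics/crop1.png",cv2.resize(np.vstack(out),(600,600))[:,:,::-1])
E
python3 m.py
```

```text
top plate px [[232.10000610351562, 124.5], [286.20001220703125, 137.39999389648438], [269.1000061035156, 209.0], [214.3000030517578, 196.3000030517578]] 
w [[0.66, 0.2289], [0.6291, 0.0806], [0.4326, 0.1199], [0.4623, 0.2682]] c [0.546  0.1744 0.01  ] sides [0.1515 0.2004 0.1513 0.2016]
side angles [ 1.365 -0.198 -1.768  2.945]
board c [ 0.5437 -0.1867  0.01  ] sides [0.1789 0.1495 0.1802 0.1484]
brass (386, 159, 19, 18) ((395.24951171875, 167.5955047607422), (16.967845916748047, 17.496065139770508), 49.81901168823242)
stone (395.86, 166.76) 25.0 [[ 0.5535 -0.2145  0.038 ]]
scene plate px [[380.79998779296875, 200.10000610351562], [440.29998779296875, 220.1999969482422], [416.1000061035156, 292.6000061035156], [350.6000061035156, 267.0]] 
w [[0.4341, 0.1215], [0.4629, 0.2684], [0.6623, 0.2286], [0.6323, 0.0823]] c [0.5479 0.1752 0.01  ] sides [0.1497 0.2034 0.1493 0.202 ]
side angles [-1.764  2.944  1.369 -0.195]
board c [ 0.5456 -0.1851  0.01  ] sides [0.148  0.179  0.1479 0.179 ]
brass (224, 202, 20, 20) ((233.59494018554688, 211.39466857910156), (18.82271957397461, 19.875051498413086), 75.03883361816406)
stone (232.89629629629627, 208.7037037037037) 22.5 [[ 0.5565 -0.2133  0.038 ]]
```

View pics/crop1.png

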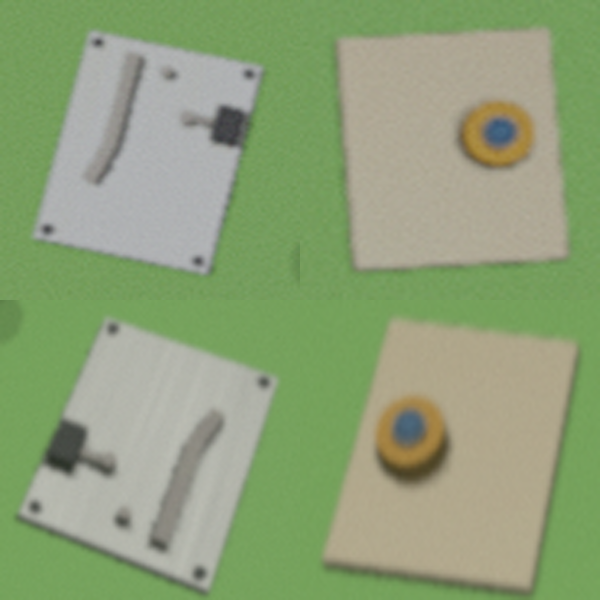

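The crop shows the grey-white plate with dark housing and steel fence, so that's the fixture. The brass puck with the blue stone is on the pale board. Measured sizes agree within 2 mm: plate 151 x 201 mm, board 179 x 149 mm. Fixture centre is about (0.547, 0.175) with yaw -0.199, and the holder is at about (0.555, -0.214).

step_arm(targets="1 0.34 -0.66 0.04 0 0 0.86; 1 0.34 -0.66 0.04 0 0 0.86; 1 0.34 -0.66 0.04 0 0 0.86; 1 0.34 -0.66 0.04 0 0 0.86; 1 0.34 -0.66 0.04 0 0 0.86; 1 0.34 -0.66 0.04 0 0 0.86; 1 0.34 -0.66 0.04 0 0 0.86; 1 0.34 -0.66 0.04 0 0 0.86; 1 0.34 -0.66 0.04 0 0 0.86; 1 0.34 -0.66 0.04 0 0 0.86")

```text
clock: 1.03
eef_pos: [0.3769, 0.1226, 0.2516]
tool_rot: [-0.124, 0.992, -0.0, 0.0]
ft_force: [0.6, 0.2, 0.4]
grip_width: 0.0854
grasp_force: 0.0
```

```bash
cat >> h.py <<'E'
C=np.array([.547,.1747]);YAW=-.199
def fix(p): 
    c,s=np.cos(YAW),np.sin(YAW);d=np.array(p)[:2]-C;return np.array([c*d[0]+s*d[1],-s*d[0]+c*d[1]])*1e3
def world(p):
    c,s=np.cos(YAW),np.sin(YAW);p=np.array(p)/1e3;return C+[c*p[0]-s*p[1],s*p[0]+c*p[1]]
def st():
    o=bot.get_obs();q=o['tool_rot'];from scipy.spatial.transform import Rotation as R
    M=R.from_quat(q).as_matrix();c,s=np.cos(YAW),np.sin(YAW);f=o['ft_force']
    print("t",round(o['clock'],2),"pos",o['eef_pos'].round(4),"fix",fix(o['eef_pos']).round(1),"yyaw",np.arctan2(M[1,1],M[0,1]).round(3),"z",M[:,2].round(3),"Ffix",np.round([c*f[0]+s*f[1],-s*f[0]+c*f[1],f[2]],2),"w",o['grip_width'].round(4))
E
python3 -c "
from h import *
st();print(bot.grip_point_offset, cast('top',[395.2,167.6],.025),cast('scene',[233.6,211.4],.025))"
```

```text
Traceback (most recent call last):
  File "h.py", line 37, in st
    print("t",round(o['clock'],2),"pos",o['eef_pos'].round(4),"fix",fix(o['eef_pos']).round(1),"yyaw",np.arctan2(M[1,1],M[0,1]).round(3),"z",M[:,2].round(3),"Ffix",np.round([c*f[0]+s*f[1],-s*f[0]+c*f[1],f[2]],2),"w",o['grip_width'].round(4))
                                                                                                                                                                                                                        ^^^^^^^^^^^^^^^^^^^^^
AttributeError: 'float' object has no attribute 'round'
```

step_arm(targets="1 0.356 -0.674 0 0 0 0; 1 0.356 -0.674 0 0 0 0; 1 0.356 -0.674 0 0 0 0; 1 0.356 -0.674 0 0 0 0; 1 0.356 -0.674 0 0 0 0; 1 0.356 -0.674 0 0 0 0; 1 0.356 -0.674 0 0 0 0; 1 0.356 -0.674 0 0 0 0; 1 0.356 -0.674 0 0 0 0; 1 0.356 -0.674 0 0 0 0")

```text
clock: 1.87
eef_pos: [0.5558, -0.2173, 0.2491]
tool_rot: [-0.122, 0.992, -0.001, -0.0]
ft_force: [0.3, -0.1, 0.2]
grip_width: 0.085
grasp_force: 0.0
```

```bash
sed -i "s/o\['grip_width'\].round(4)/round(o['grip_width'],4)/" h.py
python3 -c "
from h import *
st();print(bot.grip_point_offset, cast('top',[395.2,167.6],.025),cast('scene',[233.6,211.4],.025))"
```

```text
t 1.87 pos [ 0.5558 -0.2173  0.2491] fix [  86.1 -382.5] yyaw 1.816 z [-0.001 -0.002 -1.   ] Ffix [ 0.35 -0.04  0.24] w 0.085
0.0187 [[ 0.5532288  -0.21517083  0.025     ]] [[ 0.55514757 -0.21444409  0.025     ]]
```

step_arm(targets="1 0 -0.004 -0.38 0 0 0; 1 0 -0.004 -0.38 0 0 0; 1 0 -0.004 -0.38 0 0 0; 1 0 -0.004 -0.38 0 0 0; 1 0 -0.004 -0.38 0 0 0; 1 0 -0.004 -0.38 0 0 0; 1 0 -0.004 -0.38 0 0 0; 1 0 -0.004 -0.38 0 0 0")

```text
clock: 2.53
eef_pos: [0.5554, -0.2138, 0.0632]
tool_rot: [-0.125, 0.992, -0.001, 0.001]
ft_force: [-0.3, 0.0, 1.2]
grip_width: 0.0852
grasp_force: 0.0
```

```bash
python3 -c "
from h import *
st();cv2.imwrite('pics/g.png',np.hstack([cv2.resize(bot.camera('scene')[150:270,170:310],(560,480)),cv2.resize(bot.camera('top')[120:220,340:440],(240,240)).repeat(2,0)])[:,:,::-1])"
```

```text
t 2.53 pos [ 0.5554 -0.2138  0.0632] fix [  85.1 -379.1] yyaw 1.822 z [ 0.003 -0.001 -1.   ] Ffix [-0.32 -0.02  1.18] w 0.0852
```

View pics/g.png

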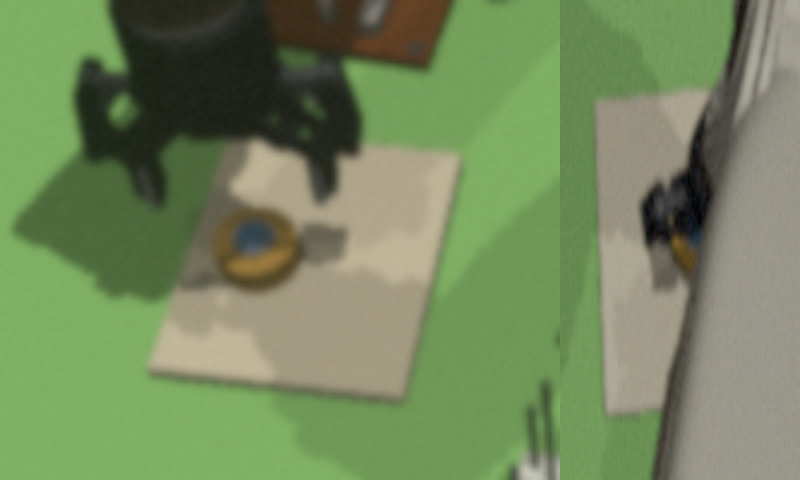

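The fingers straddle the holder, which is at crop (257,248). I'll descend and close.

step_arm(targets="1 0 0 -0.05 0 0 0; 1 0 0 -0.08 0 0 0; 1 0 0 -0.1 0 0 0; 1 0 0 -0.1 0 0 0; 1 0 0 -0.1 0 0 0")

```text
clock: 3.05
eef_pos: [0.5546, -0.2136, 0.0123]
tool_rot: [-0.125, 0.992, -0.0, 0.001]
ft_force: [0.7, 0.7, 0.9]
grip_width: 0.0857
grasp_force: 0.0
```

step_arm(targets="-1 0 0 0 0 0 0; -1 0 0 0 0 0 0; -1 0 0 0 0 0 0; -1 0 0 0 0 0 0; -1 0 0 0 0 0 0; -1 0 0 0 0 0 0; -1 0 0 0 0 0 0; -1 0 0 0 0 0 0; -1 0 0 0 0 0 0")

```text
clock: 3.8
eef_pos: [0.5553, -0.2141, 0.0131]
tool_rot: [-0.125, 0.992, -0.001, 0.001]
ft_force: [-0.5, -0.4, 6.1]
grip_width: 0.0468
grasp_force: 62.0
```

step_arm(targets="-1 0 0 0.02 0 0 0; -1 0 0 0.06 0 0 0; -1 0 0 0.14 0 0 0; -1 0 0 0.22 0 0 0; -1 0 0 0.3 0 0 0; -1 0 0 0.38 0 0 0; -1 0 0 0.46 0 0 0; -1 0 0 0.46 0 0 0; -1 0 0 0.46 0 0 0")

```text
clock: 4.55
eef_pos: [0.5553, -0.2139, 0.2446]
tool_rot: [-0.125, 0.992, -0.001, 0.003]
ft_force: [-0.4, -0.4, -4.1]
grip_width: 0.0465
grasp_force: 63.1
```

```bash
python3 -c "
from h import *
st();p=proj('scene',bot.get_obs()['eef_pos'])[0];print(p);x,y=p.astype(int);cv2.imwrite('pics/g2.png',cv2.resize(bot.camera('scene')[max(y-50,0):y+50,max(x-60,0):x+60],(720,600),interpolation=2)[:,:,::-1])"
```

```text
t 4.55 pos [ 0.5553 -0.2139  0.2446] fix [  85.  -379.2] yyaw 1.821 z [ 0.006 -0.002 -1.   ] Ffix [-0.27 -0.42 -4.07] w 0.0465
[214.63801091 145.8169458 ]
```

View pics/g2.png

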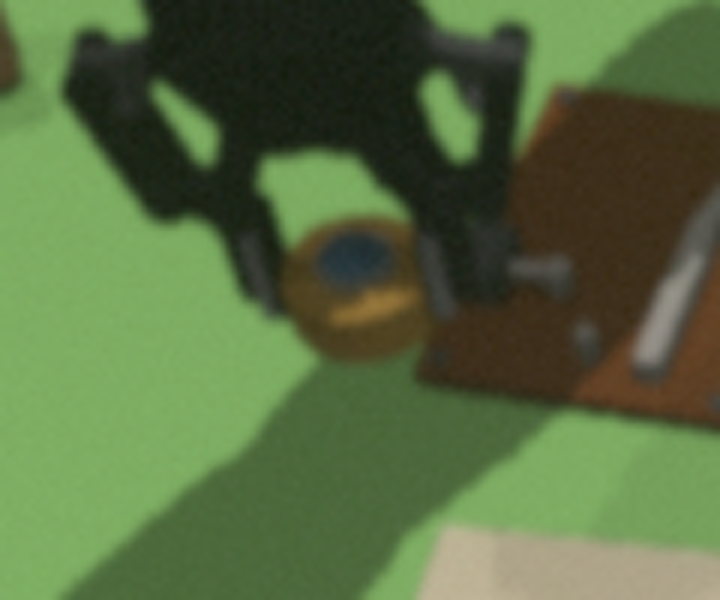

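The holder is gripped level between the pads (Fz dropped by about 4 N). The 46.5 mm reading is probably pad or finger tilt. I'll carry it over the apron.

step_arm(targets="-1 -0.134 0.798 0 0 0 0; -1 -0.134 0.798 0 0 0 0; -1 -0.134 0.798 0 0 0 0; -1 -0.134 0.798 0 0 0 0; -1 -0.134 0.798 0 0 0 0; -1 -0.134 0.798 0 0 0 0; -1 -0.134 0.798 0 0 0 0; -1 -0.134 0.798 0 0 0 0; -1 -0.134 0.798 0 0 0 0; -1 -0.134 0.798 0 0 0 0")

```text
clock: 5.43
eef_pos: [0.4841, 0.1881, 0.2382]
tool_rot: [-0.126, 0.992, -0.0, -0.003]
ft_force: [0.6, -0.1, -3.9]
grip_width: 0.0467
grasp_force: 63.2
```

step_arm(targets="-1 0 0 -0.08 0 0 0; -1 0 0 -0.16 0 0 0; -1 0 0 -0.24 0 0 0; -1 0 0 -0.32 0 0 0; -1 0 0 -0.38 0 0 0; -1 0 0 -0.41 0 0 0; -1 0 0 -0.42 0 0 0; -1 0 0 -0.42 0 0 0; -1 0 0 -0.42 0 0 0")

```text
clock: 6.18
eef_pos: [0.4865, 0.1853, 0.0308]
tool_rot: [-0.125, 0.992, -0.0, -0.001]
ft_force: [0.1, 0.7, -2.3]
grip_width: 0.0469
grasp_force: 63.1
```

```bash
python3 -c "
from h import *
st();im=bot.camera('scene');cv2.imwrite('pics/g3.png',cv2.resize(im[190:300,330:460],(780,600),interpolation=2)[:,:,::-1])"
```

```text
t 6.18 pos [0.4865 0.1853 0.0308] fix [-61.4  -1.5] yyaw 1.821 z [-0.002 -0.001 -1.   ] Ffix [ 0.01  0.68 -2.26] w 0.0469
```

View pics/g3.png

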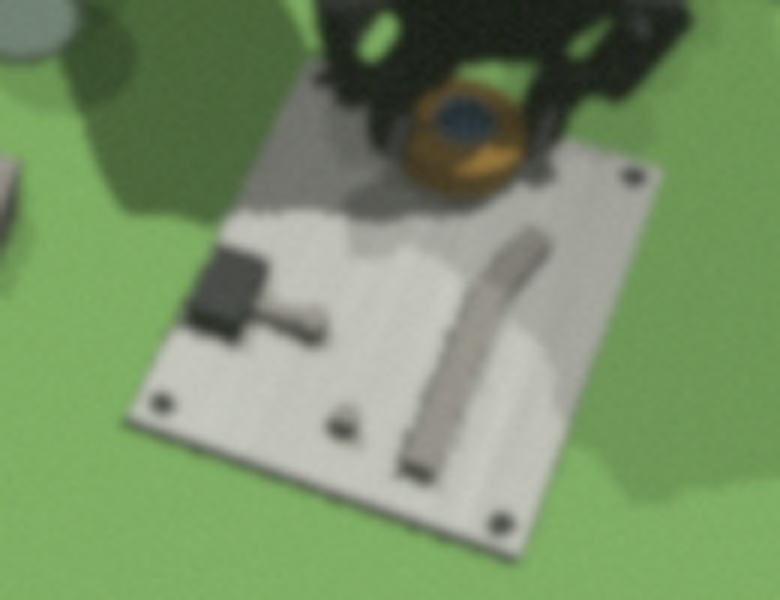

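step_arm(targets="-1 0 0 -0.008 0 0 0; -1 0 0 -0.014 0 0 0; -1 0 0 -0.02 0 0 0; -1 0 0 -0.025 0 0 0; -1 0 0 -0.028 0 0 0; -1 0 0 -0.03 0 0 0; -1 0 0 -0.031 0 0 0; -1 0 0 -0.032 0 0 0; -1 0 0 -0.032 0 0 0; -1 0 0 -0.032 0 0 0")

```text
clock: 7.07
eef_pos: [0.4871, 0.1856, 0.0153]
tool_rot: [-0.125, 0.992, 0.0, 0.0]
ft_force: [0.3, 0.2, -3.3]
grip_width: 0.0465
grasp_force: 63.1
```

step_arm(targets="-1 0 0 -0.001 0 0 0; -1 0 0 -0.002 0 0 0; -1 0 0 -0.002 0 0 0")

```text
clock: 7.32
eef_pos: [0.487, 0.1855, 0.0142]
tool_rot: [-0.125, 0.992, -0.0, -0.0]
ft_force: [-0.7, 0.6, -3.9]
grip_width: 0.0469
grasp_force: 63.1
```

step_arm(targets="-1 0 0 -0.001 0 0 0; -1 0 0 -0.002 0 0 0; -1 0 0 -0.002 0 0 0")

```text
clock: 7.57
eef_pos: [0.487, 0.1855, 0.0132]
tool_rot: [-0.125, 0.992, -0.0, -0.0]
ft_force: [-0.1, -0.4, -3.6]
grip_width: 0.0471
grasp_force: 63.1
```

step_arm(targets="-1 0 0 -0.001 0 0 0; -1 0 0 -0.001 0 0 0; -1 0 0 -0.001 0 0 0")

```text
clock: 7.82
eef_pos: [0.487, 0.1855, 0.0131]
tool_rot: [-0.125, 0.992, -0.0, 0.0]
ft_force: [-1.9, 0.8, -0.5]
grip_width: 0.0467
grasp_force: 63.6
```

Touching down. Release it.

step_arm(targets="1 0 0 0 0 0 0; 1 0 0 0 0 0 0; 1 0 0 0 0 0 0; 1 0 0 0 0 0 0; 1 0 0 0 0 0 0; 1 0 0 0 0 0 0; 1 0 0 0 0 0 0; 1 0 0 0 0 0 0")

```text
clock: 8.48
eef_pos: [0.4871, 0.1856, 0.0128]
tool_rot: [-0.125, 0.992, -0.0, 0.0]
ft_force: [0.6, -0.6, 0.4]
grip_width: 0.0855
grasp_force: 0.0
```

step_arm(targets="1 0 0 0.03 0 0 0; 1 0 0 0.08 0 0 0; 1 0 0 0.15 0 0 0; 1 -0.08 0.01 0.15 0 0 0; -1 -0.16 0.02 0.15 0 0 0; -1 -0.22 0.03 0.15 0 0 0; -1 -0.22 0.03 0.15 0 0 0; -1 -0.22 0.03 0.15 0 0 0; -1 -0.22 0.03 0.15 0 0 0; -1 -0.22 0.03 0.15 0 0 0")

```text
clock: 9.32
eef_pos: [0.3786, 0.201, 0.0881]
tool_rot: [-0.125, 0.992, 0.0, 0.001]
ft_force: [-0.0, 0.4, 0.1]
grip_width: 0.0122
grasp_force: 0.0
```

```bash
cat > hm.py <<'E'
from h import *
st();o=[]
for n in('scene','top'):
    im=bot.camera(n);H,S,V=cv2.split(cv2.cvtColor(im,cv2.COLOR_RGB2HSV))
    c0=proj(n,[*world((-10,0)),.03])[0].astype(int);b=(*(c0-60),*(c0+60))
    try:
        bl=(((H>90)&(H<125)&(S>60))*255).astype(np.uint8);c=biggest(bl,b);M=cv2.moments(c);s=(M['m10']/M['m00'],M['m01']/M['m00']);print(n,"stone",np.round(s,1),cv2.contourArea(c),fix(cast(n,s,.038)[0]).round(1))
        hm=(((H>8)&(H<28)&(S>110))*255).astype(np.uint8);hm=cv2.morphologyEx(hm,cv2.MORPH_CLOSE,np.ones((7,7)));e=cv2.fitEllipse(biggest(hm,b));print("brass",np.round(e[0],1),np.round(e[1],1),fix(cast(n,e[0],.022)[0]).round(1))
    except Exception as x: print(n,"hidden",x)
    o.append(cv2.resize(im[b[1]:b[3],b[0]:b[2]],(400,400),interpolation=2))
cv2.imwrite('pics/hm.png',np.hstack(o)[:,:,::-1])
E
python3 hm.py
```

```text
t 9.32 pos [0.3786 0.201  0.0881] fix [-170.3   -7.6] yyaw 1.821 z [ 0.002  0.001 -1.   ] Ffix [-0.1   0.41  0.12] w 0.0122
scene stone [406. 216.] 22.0 [-58.7  -1.2]
brass [405.4 218.3] [18.2 19.2] [-63.5  -1.6]
top stone [244.7 187.6] 22.5 [-62.2  -3.2]
brass [245.6 188.1] [16.1 17.3] [-61.8  -3.4]
```

View pics/hm.png

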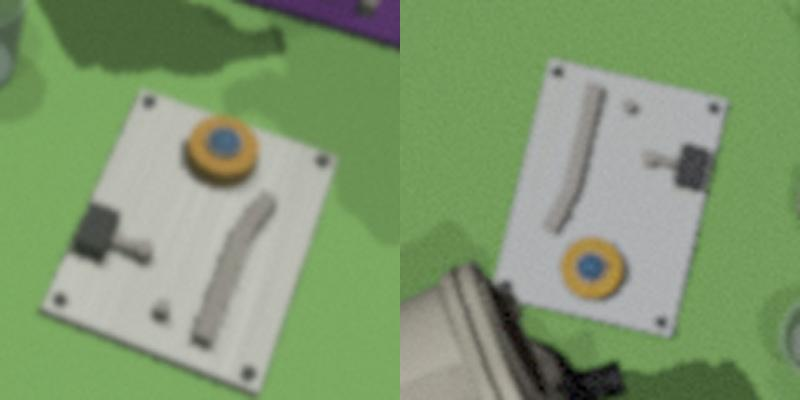

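The holder stands upright at fixture (-61, -2): scene crop (223,148), top crop (592,267). Now I'll go behind it with the fingers shut. The pushing face is turned about 26° toward the fence.

step_arm(targets="-1 0.07 -0.025 0 0 0 0; -1 0.124 -0.044 0 0 0 0; -1 0.124 -0.044 -0.05 0 0 0; -1 0.124 -0.044 -0.1 0 0 0; -1 0.124 -0.044 -0.13 0 0 0; -1 0.124 -0.044 -0.143 0 0 0; -1 0.124 -0.044 -0.143 0 0 0; -1 0.124 -0.044 -0.143 0 0 0; -1 0.124 -0.044 -0.143 0 0 0")

```text
clock: 10.17
eef_pos: [0.4402, 0.1789, 0.0172]
tool_rot: [-0.125, 0.992, 0.0, 0.001]
ft_force: [0.8, -0.7, -0.5]
grip_width: 0.0002
grasp_force: 0.0
```

```bash
python3 hm.py
```

```text
t 10.17 pos [0.4402 0.1789 0.0172] fix [-105.5  -17. ] yyaw 1.821 z [ 0.002  0.001 -1.   ] Ffix [ 0.95 -0.54 -0.45] w 0.0002
scene stone [406. 216.] 22.0 [-58.7  -1.2]
brass [405.3 218. ] [19.  19.5] [-64.2  -2.1]
top hidden float division by zero
```

step_arm(targets="-1 0.008 -0.0016 0 0 0 0; -1 0.016 -0.0032 0 0 0 0; -1 0.024 -0.0048 0 0 0 0; -1 0.03 -0.006 0 0 0 0; -1 0.036 -0.0072 0 0 0 0; -1 0.042 -0.0084 0 0 0 0; -1 0.048 -0.0096 0 0 0 0; -1 0.054 -0.0108 0 0 0 0; -1 0.06 -0.012 0 0 0 0; -1 0.06 -0.012 0 0 0 0")

```text
clock: 11.1
eef_pos: [0.4703, 0.1724, 0.0162]
tool_rot: [-0.125, 0.992, -0.0, 0.001]
ft_force: [-0.8, -0.1, 0.1]
grip_width: -0.0002
grasp_force: 0.3
```

```bash
python3 hm.py
```

```text
t 11.1 pos [0.4703 0.1724 0.0162] fix [-74.7 -17.4] yyaw 1.821 z [ 0.002 -0.    -1.   ] Ffix [-0.76 -0.22  0.06] w -0.0002
scene stone [405.9 222.3] 22.5 [-41.7   3.9]
brass [405.  224.5] [19.  19.9] [-46.4   2.8]
top hidden float division by zero
```

step_arm(targets="-1 0.004 -0.0008 0 0 0 0; -1 0.008 -0.0016 0 0 0 0; -1 0.012 -0.0024 0 0 0 0; -1 0.016 -0.0032 0 0 0 0; -1 0.02 -0.004 0 0 0 0; -1 0.024 -0.0048 0 0 0 0; -1 0.028 -0.0056 0 0 0 0; -1 0.032 -0.0064 0 0 0 0")

```text
clock: 11.87
eef_pos: [0.4847, 0.169, 0.0162]
tool_rot: [-0.125, 0.992, -0.0, -0.001]
ft_force: [-7.6, -0.8, 4.7]
grip_width: 0.0002
grasp_force: 3.4
```

```bash
python3 hm.py
```

```text
t 11.87 pos [0.4847 0.169  0.0162] fix [-60.  -17.9] yyaw 1.821 z [-0.001 -0.001 -1.   ] Ffix [-7.25 -2.3   4.73] w 0.0002
scene stone [405.8 226.7] 25.5 [-30.    7.3]
brass [404.8 228.9] [19.1 20.1] [-34.4   6. ]
top hidden float division by zero
```

step_arm(targets="-1 -0.02 -0.001 0 0 0 0; -1 -0.037 -0.001 0 0 0 0; -1 -0.0266 0.05 0 0 0 -0.57; -1 -0.0266 0.05 0 0 0 -0.57; -1 -0.0266 0.05 0 0 0 -0.57; -1 -0.0266 0.05 0 0 0 -0.57; -1 -0.0266 0.05 0 0 0 -0.57; -1 -0.0266 0.05 0 0 0 -0.57; -1 -0.0266 0.05 0 0 0 -0.57")

```text
clock: 12.72
eef_pos: [0.4722, 0.1945, 0.0165]
tool_rot: [0.098, 0.995, 0.0, 0.0]
ft_force: [-0.8, 0.1, 0.8]
grip_width: 0.0001
grasp_force: 0.0
```

```bash
python3 hm.py
```

```text
t 12.72 pos [0.4722 0.1945 0.0165] fix [-77.2   4.6] yyaw 1.375 z [ 0.001  0.    -1.   ] Ffix [-0.77 -0.09  0.8 ] w 0.0001
scene stone [405.9 226.6] 26.5 [-30.3   7.4]
brass [404.9 229. ] [19.1 20.1] [-34.2   6.4]
top stone [245.3 175.6] 10.5 [-30.8   3. ]
brass [246.5 175.5] [11.1 16.4] [-28.2   2.4]
```

step_arm(targets="-1 0.0196 -0.004 0 0 0 0; -1 0.0254 -0.0057 0 0 0 0; -1 0.031 -0.0079 0 0 0 0; -1 0.0368 -0.0099 0 0 0 0; -1 0.0424 -0.0118 0 0 0 0; -1 0.0482 -0.0138 0 0 0 0; -1 0.054 -0.0158 0 0 0 0; -1 0.0578 -0.0174 0 0 0 0")

```text
clock: 13.48
eef_pos: [0.494, 0.1846, 0.0155]
tool_rot: [0.098, 0.995, -0.001, -0.007]
ft_force: [-18.0, -0.5, 12.9]
grip_width: 0.0001
grasp_force: 8.8
```

```bash
python3 hm.py
```

```text
t 13.48 pos [0.494  0.1846 0.0155] fix [-53.9  -0.8] yyaw 1.375 z [-0.014 -0.001 -1.   ] Ffix [-17.58  -4.08  12.85] w 0.0001
scene stone [402.  230.8] 29.0 [-15.6   2.7]
brass [401.7 233.4] [19.2 20.2] [-19.5   3.2]
top stone [254.3 181.7] 0.5 [-41.1 -24.1]
brass [252.6 169.3] [ 4.9 14.4] [-8.3 -9.5]
```

step_arm(targets="-1 0 0 0.001 0 0 0; -1 0 0 0.002 0 0 0; -1 0 0 0.002 0 0 0")

```text
clock: 13.83
eef_pos: [0.4958, 0.1835, 0.0156]
tool_rot: [0.098, 0.995, -0.002, -0.005]
ft_force: [-9.3, -3.0, 3.7]
grip_width: 0.0003
grasp_force: 4.3
```

```bash
python3 -c "
from h import *
st()"
```

```text
t 13.83 pos [0.4958 0.1835 0.0156] fix [-52.   -1.5] yyaw 1.374 z [-0.01  -0.004 -1.   ] Ffix [-8.48 -4.79  3.74] w 0.0003
```

step_arm(targets="-1 0 -0.001 0.001 0 0 0; -1 0 -0.002 0.002 0 0 0; -1 0 -0.002 0.003 0 0 0; -1 0 -0.002 0.003 0 0 0")

```text
clock: 14.17
eef_pos: [0.4971, 0.1828, 0.0171]
tool_rot: [0.098, 0.995, -0.002, -0.004]
ft_force: [-7.1, -1.8, -2.2]
grip_width: -0.0
grasp_force: 2.7
```

```bash
python3 hm.py
```

```text
t 14.17 pos [0.4971 0.1828 0.0171] fix [-50.5  -1.9] yyaw 1.374 z [-0.008 -0.003 -1.   ] Ffix [-6.58 -3.14 -2.19] w -0.0
scene stone [401.3 231.9] 31.0 [-12.3   2.3]
brass [400.9 234.5] [19.3 20.7] [-16.1   2.4]
top hidden float division by zero
```

step_arm(targets="-1 0.003 -0.001 0 0 0 0; -1 0.006 -0.002 0 0 0 0; -1 0.009 -0.003 0 0 0 0; -1 0.012 -0.004 0 0 0 0; -1 0.015 -0.005 0 0 0 0; -1 0.018 -0.006 0 0 0 0; -1 0.02 -0.0067 0 0 0 0; -1 0.02 -0.0067 0 0 0 0")

```text
clock: 14.93
eef_pos: [0.5118, 0.1815, 0.0191]
tool_rot: [0.098, 0.995, 0.0, 0.001]
ft_force: [-0.8, -0.1, 0.9]
grip_width: -0.0002
grasp_force: 0.4
```

```bash
python3 hm.py
```

```text
t 14.93 pos [0.5118 0.1815 0.0191] fix [-35.9  -0.3] yyaw 1.374 z [ 0.002  0.001 -1.   ] Ffix [-0.75 -0.3   0.92] w -0.0002
scene stone [398.6 236.6] 30.0 [2.3 0.6]
brass [398.1 239.3] [19.5 20.7] [-1.1  0.6]
top hidden float division by zero
```

step_arm(targets="-1 -0.0176 0.0036 0 0 0 0; -1 -0.0213 -0.0135 -0.003 0 0 0.255; -1 -0.0213 -0.0135 -0.003 0 0 0.255; -1 -0.0213 -0.0135 -0.003 0 0 0.255; -1 -0.0213 -0.0135 -0.003 0 0 0.255; -1 -0.0213 -0.0135 -0.003 0 0 0.255")

```text
clock: 15.53
eef_pos: [0.5004, 0.1749, 0.0177]
tool_rot: [-0.001, 1.0, 0.0, 0.001]
ft_force: [-0.4, -0.0, -0.4]
grip_width: 0.0003
grasp_force: 0.0
```

```bash
python3 hm.py
```

```text
t 15.53 pos [0.5004 0.1749 0.0177] fix [-45.8  -9. ] yyaw 1.573 z [ 0.001  0.    -1.   ] Ffix [-0.39 -0.1  -0.45] w 0.0003
scene stone [398.8 236.8] 28.5 [2.6 1.1]
brass [397.9 239.2] [19.5 20.8] [-1.1  0.2]
top stone [260.3 182.3] 0.5 [-39.2 -39.9]
brass [255.1 163.5] [ 5.  13.5] [  8.7 -12.4]
```

step_arm(targets="-1 0.0157 -0.0032 0 0 0 0; -1 0.0216 -0.0043 0 0 0 0; -1 0.0265 -0.0053 0 0 0 0; -1 0.0314 -0.0063 0 0 0 0; -1 0.0363 -0.0073 0 0 0 0; -1 0.0412 -0.0083 0 0 0 0; -1 0.0461 -0.0093 0 0 0 0; -1 0.051 -0.0103 0 0 0 0")

```text
clock: 16.3
eef_pos: [0.5223, 0.1686, 0.0168]
tool_rot: [-0.002, 1.0, -0.001, -0.003]
ft_force: [-9.1, -1.7, 7.7]
grip_width: -0.0003
grasp_force: 4.7
```

```bash
python3 hm.py
```

```text
t 16.3 pos [0.5223 0.1686 0.0168] fix [-23.  -10.9] yyaw 1.574 z [-0.007 -0.001 -1.   ] Ffix [-8.54 -3.49  7.67] w -0.0003
scene stone [397.1 240.5] 26.0 [13.4  0.7]
brass [396.5 243. ] [20.1 21. ] [9.8 0.4]
top hidden float division by zero
```

step_arm(targets="-1 0 0 0.001 0 0 0; -1 0 0 0.002 0 0 0; -1 0 0 0.003 0 0 0; -1 0 0 0.003 0 0 0")

```text
clock: 16.73
eef_pos: [0.5239, 0.1682, 0.0179]
tool_rot: [-0.001, 1.0, -0.001, -0.002]
ft_force: [-4.7, -2.8, -1.2]
grip_width: -0.0001
grasp_force: 2.3
```

```bash
python3 hm.py
```

```text
t 16.73 pos [0.5239 0.1682 0.0179] fix [-21.3 -10.9] yyaw 1.573 z [-0.004 -0.002 -1.   ] Ffix [-4.06 -3.66 -1.17] w -0.0001
scene stone [397.1 241.4] 27.0 [15.5  1.3]
brass [396.4 243.5] [20.1 21. ] [11.1  0.5]
top hidden float division by zero
```

step_arm(targets="-1 0.002 -0.0005 0 0 0 0; -1 0.004 -0.001 0 0 0 0; -1 0.006 -0.0015 0 0 0 0; -1 0.008 -0.002 0 0 0 0; -1 0.01 -0.0025 0 0 0 0; -1 0.012 -0.003 0 0 0 0; -1 0.014 -0.0035 0 0 0 0; -1 0.016 -0.004 0 0 0 0; -1 0.018 -0.0045 0 0 0 0; -1 0.02 -0.005 0 0 0 0")

```text
clock: 17.67
eef_pos: [0.5346, 0.167, 0.0185]
tool_rot: [-0.002, 1.0, 0.0, -0.001]
ft_force: [-5.3, -2.0, -1.3]
grip_width: -0.0004
grasp_force: 2.8
```

```bash
python3 hm.py
```

```text
t 17.67 pos [0.5346 0.167  0.0185] fix [-10.6 -10. ] yyaw 1.574 z [-0.002  0.    -1.   ] Ffix [-4.76 -3.03 -1.28] w -0.0004
scene stone [395.3 245.1] 30.5 [26.2  0.8]
brass [395.  247.3] [20.5 20.8] [21.8  0.7]
top hidden float division by zero
```

step_arm(targets="-1 0.002 -0.0005 0 0 0 0; -1 0.004 -0.001 0 0 0 0; -1 0.006 -0.0015 0 0 0 0; -1 0.008 -0.002 0 0 0 0; -1 0.01 -0.0025 0 0 0 0; -1 0.012 -0.003 0 0 0 0; -1 0.014 -0.0035 0 0 0 0; -1 0.016 -0.004 0 0 0 0; -1 0.018 -0.0045 0 0 0 0; -1 0.02 -0.005 0 0 0 0")

```text
clock: 18.6
eef_pos: [0.545, 0.1648, 0.0186]
tool_rot: [-0.002, 1.0, 0.0, -0.001]
ft_force: [-5.7, -1.0, -1.6]
grip_width: 0.0001
grasp_force: 2.5
```

```bash
python3 hm.py
```

```text
t 18.6 pos [0.545  0.1648 0.0186] fix [  0.  -10.1] yyaw 1.574 z [-0.001  0.001 -1.   ] Ffix [-5.41 -2.13 -1.63] w 0.0001
scene stone [394.  248.9] 30.0 [36.7  1.2]
brass [393.4 251. ] [20.5 21.1] [32.6  0.6]
top hidden float division by zero
```

step_arm(targets="-1 0.002 -0.0003 0 0 0 0; -1 0.004 -0.0006 0 0 0 0; -1 0.006 -0.0009 0 0 0 0; -1 0.008 -0.0012 0 0 0 0; -1 0.01 -0.0015 0 0 0 0; -1 0.012 -0.002 0 0 0 0")

```text
clock: 19.2
eef_pos: [0.5511, 0.1634, 0.0187]
tool_rot: [-0.002, 1.0, -0.0, -0.0]
ft_force: [-5.3, -1.0, -0.5]
grip_width: 0.0001
grasp_force: 2.4
```

step_arm(targets="-1 0.001 -0.0002 0 0 0 0; -1 0.002 -0.0004 0 0 0 0")

```text
clock: 19.37
eef_pos: [0.5522, 0.1632, 0.0187]
tool_rot: [-0.002, 1.0, -0.0, -0.0]
ft_force: [-4.8, -1.9, -0.3]
grip_width: -0.0003
grasp_force: 2.4
```

step_arm(targets="-1 0.001 -0.0001 0 0 0 0; -1 0.002 -0.0002 0 0 0 0; -1 0.002 -0.0002 0 0 0 0")

```text
clock: 19.62
eef_pos: [0.5532, 0.163, 0.0187]
tool_rot: [-0.002, 1.0, -0.0, -0.0]
ft_force: [-5.6, -2.1, -1.5]
grip_width: 0.0001
grasp_force: 2.3
```

step_arm(targets="-1 0.001 -0.0001 0 0 0 0; -1 0.001 -0.0001 0 0 0 0")

```text
clock: 19.78
eef_pos: [0.5537, 0.1629, 0.0187]
tool_rot: [-0.002, 1.0, -0.0, -0.0]
ft_force: [-4.2, -2.5, -0.7]
grip_width: -0.0001
grasp_force: 2.4
```

step_arm(targets="-1 0.001 -0.0001 0 0 0 0; -1 0.001 -0.0001 0 0 0 0")

```text
clock: 19.95
eef_pos: [0.5542, 0.1628, 0.0186]
tool_rot: [-0.002, 1.0, -0.0, -0.0]
ft_force: [-4.6, -0.8, 0.2]
grip_width: 0.0002
grasp_force: 2.4
```

step_arm(targets="-1 0.001 -0.0001 0 0 0 0; -1 0.001 -0.0001 0 0 0 0; -1 0.001 -0.0001 0 0 0 0")

```text
clock: 20.2
eef_pos: [0.5546, 0.1627, 0.0186]
tool_rot: [-0.002, 1.0, -0.0, -0.0]
ft_force: [-5.1, -1.7, -0.3]
grip_width: -0.0003
grasp_force: 2.4
```

step_arm(targets="-1 0.001 -0.0001 0 0 0 0; -1 0.001 -0.0001 0 0 0 0; -1 0.001 -0.0001 0 0 0 0")

```text
clock: 20.45
eef_pos: [0.555, 0.1627, 0.0186]
tool_rot: [-0.002, 1.0, -0.0, -0.0]
ft_force: [-4.5, -2.7, -1.5]
grip_width: -0.0004
grasp_force: 2.5
```

step_arm(targets="-1 0.001 -0.0001 0 0 0 0; -1 0.001 -0.0001 0 0 0 0; -1 0.001 -0.0001 0 0 0 0")

```text
clock: 20.7
eef_pos: [0.5552, 0.1626, 0.0185]
tool_rot: [-0.002, 1.0, -0.0, -0.001]
ft_force: [-4.9, -2.5, -0.3]
grip_width: -0.0
grasp_force: 2.8
```

```bash
python3 hm.py
```

```text
t 20.7 pos [0.5552 0.1626 0.0185] fix [ 10.4 -10.2] yyaw 1.574 z [-0.002 -0.001 -1.   ] Ffix [-4.34 -3.38 -0.34] w -0.0
scene stone [392.6 252.7] 32.0 [47.   1.3]
brass [392.  254.6] [20.1 21.9] [42.4  0.5]
top hidden max() iterable argument is empty
```

Position gain is dropping, so it's reaching the pin. Continue in 0.5 mm steps.

step_arm(targets="-1 0.001 -0.0001 0 0 0 0; -1 0.001 -0.0001 0 0 0 0; -1 0.001 -0.0001 0 0 0 0")

```text
clock: 21.05
eef_pos: [0.5552, 0.1626, 0.0184]
tool_rot: [-0.002, 1.0, -0.0, -0.001]
ft_force: [-5.4, -2.2, 0.5]
grip_width: -0.0002
grasp_force: 3.3
```

step_arm(targets="-1 0.001 -0.0001 0 0 0 0; -1 0.001 -0.0001 0 0 0 0; -1 0.001 -0.0001 0 0 0 0")

```text
clock: 21.3
eef_pos: [0.5552, 0.1625, 0.0183]
tool_rot: [-0.002, 1.0, -0.0, -0.002]
ft_force: [-6.4, -2.3, 0.3]
grip_width: 0.0001
grasp_force: 3.7
```

step_arm(targets="-1 0.001 -0.0001 0 0 0 0; -1 0.001 -0.0001 0 0 0 0; -1 0.001 -0.0001 0 0 0 0")

```text
clock: 21.55
eef_pos: [0.5553, 0.1625, 0.0182]
tool_rot: [-0.002, 1.0, -0.0, -0.002]
ft_force: [-8.2, -2.0, 1.1]
grip_width: -0.0001
grasp_force: 4.1
```

step_arm(targets="-1 0.001 -0.0001 0.0006 0 0 0; -1 0.002 -0.0002 0.0012 0 0 0; -1 0.002 -0.0002 0.0012 0 0 0; -1 0.002 -0.0002 0.0012 0 0 0")

```text
clock: 21.88
eef_pos: [0.5553, 0.1625, 0.0183]
tool_rot: [-0.002, 1.0, -0.0, -0.003]
ft_force: [-10.0, -0.9, -1.0]
grip_width: -0.0003
grasp_force: 4.7
```

step_arm(targets="-1 0.001 -0.0001 0.0006 0 0 0; -1 0.001 -0.0001 0.0006 0 0 0; -1 0.001 -0.0001 0.0006 0 0 0")

```text
clock: 22.13
eef_pos: [0.5554, 0.1624, 0.0184]
tool_rot: [-0.002, 1.0, -0.0, -0.004]
ft_force: [-9.8, -0.8, -1.0]
grip_width: 0.0
grasp_force: 4.9
```

```bash
python3 hm.py
```

```text
t 22.13 pos [0.5554 0.1624 0.0184] fix [ 10.6 -10.4] yyaw 1.575 z [-0.007 -0.    -1.   ] Ffix [-9.46 -2.68 -0.95] w 0.0
scene stone [392.6 252.7] 32.0 [47.   1.3]
brass [391.9 254.7] [19.9 21.8] [42.7  0.4]
top stone [271.7 160.3] 0.5 [ 24.7 -55.3]
top hidden max() iterable argument is empty
```

step_arm(targets="-1 0.001 0.0003 0.0003 0 0 0; -1 0.0022 0.0006 0.0006 0 0 0; -1 0.0022 0.0006 0.0006 0 0 0; -1 0.0022 0.0006 0.0006 0 0 0")

```text
clock: 22.57
eef_pos: [0.5554, 0.1625, 0.0184]
tool_rot: [-0.002, 1.0, -0.0, -0.005]
ft_force: [-11.3, -2.0, 0.6]
grip_width: 0.0001
grasp_force: 5.8
```

step_arm(targets="-1 0 0 0 0 0 0; -1 0 0 0 0 0 0; -1 0 0 0 0 0 0")

```text
clock: 22.82
eef_pos: [0.5554, 0.1625, 0.0184]
tool_rot: [-0.002, 1.0, -0.0, -0.005]
ft_force: [-11.7, -1.3, -0.3]
grip_width: 0.0003
grasp_force: 5.8
```

step_arm(targets="-1 0 0 0 0 0 0; -1 0 0 0 0 0 0; -1 0 0 0 0 0 0")

```text
clock: 23.07
eef_pos: [0.5554, 0.1625, 0.0184]
tool_rot: [-0.002, 1.0, -0.0, -0.005]
ft_force: [-11.8, -2.1, 0.3]
grip_width: 0.0002
grasp_force: 5.8
```

step_arm(targets="-1 0.0003 0.0005 0 0 0 0; -1 0.0004 0.0012 0 0 0 0; -1 0.0004 0.0012 0 0 0 0; -1 0.0004 0.0012 0 0 0 0; -1 0.0004 0.0012 0 0 0 0; -1 0.0004 0.0012 0 0 0 0; -1 0.0004 0.0012 0 0 0 0; -1 0.0004 0.0012 0 0 0 0; -1 0.0004 0.0012 0 0 0 0; -1 0.0004 0.0012 0 0 0 0")

```text
clock: 23.9
eef_pos: [0.5554, 0.1626, 0.0183]
tool_rot: [-0.002, 1.0, -0.001, -0.005]
ft_force: [-12.3, -2.4, 1.0]
grip_width: -0.0001
grasp_force: 6.0
```

```bash
python3 hm.py
```

```text
t 23.9 pos [0.5554 0.1626 0.0183] fix [ 10.6 -10.2] yyaw 1.575 z [-0.01  -0.002 -1.   ] Ffix [-11.63  -4.79   1.05] w -0.0001
scene stone [392.6 252.7] 32.0 [47.   1.3]
brass [392.  254.7] [19.8 22.1] [42.6  0.5]
top hidden float division by zero
```

Bedded at about 11.5 N on x and 4.8 N on y. Back off along the face normal, then lift.

step_arm(targets="-1 -0.004 -0.001 0 0 0 0; -1 -0.008 -0.002 0 0 0 0; -1 -0.012 -0.002 0 0 0 0; -1 -0.02 -0.002 0 0 0 0; -1 -0.035 -0.002 0 0 0 0; -1 -0.05 -0.002 0 0 0 0; -1 -0.06 -0.002 0.04 0 0 0; -1 -0.06 -0.002 0.1 0 0 0; -1 -0.1 0 0.2 0 0 0; -1 -0.18 0 0.25 0 0 0")

```text
clock: 24.83
eef_pos: [0.4864, 0.1645, 0.1386]
tool_rot: [-0.001, 1.0, 0.001, 0.004]
ft_force: [1.6, 1.1, 1.2]
grip_width: 0.0
grasp_force: 0.0
```

step_arm(targets="-1 -0.2 0.1 0.1 0 0 0; -1 -0.2 0.1 0.1 0 0 0; -1 -0.2 0.1 0.1 0 0 0; -1 -0.2 0.1 0.1 0 0 0")

```text
clock: 25.17
eef_pos: [0.3792, 0.2159, 0.1888]
tool_rot: [-0.004, 1.0, 0.002, 0.002]
ft_force: [-0.2, -0.2, 0.7]
grip_width: -0.0002
grasp_force: 0.0
```

```bash
python3 hm.py
```

```text
t 25.17 pos [0.3792 0.2159 0.1888] fix [-172.6    7.2] yyaw 1.579 z [ 0.004  0.005 -1.   ] Ffix [-0.2  -0.2   0.66] w -0.0002
scene stone [392.5 252.5] 30.0 [46.7  1. ]
brass [391.9 254.9] [18.8 21.7] [43.2  0.5]
top stone [253.4 148.8] 24.0 [43.7 -1. ]
brass [253.9 149.5] [16.8 17.4] [44.6 -0.2]
```

View pics/hm.png

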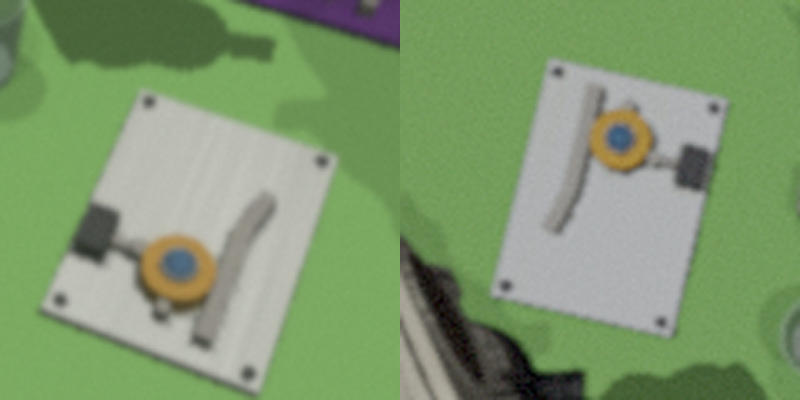

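The holder sits against pin, fence and plunger: scene crop (178,265), top crop (620,138), averaging fixture (44.5, 0). I'll let the arm settle and hand in.

step_arm(targets="-1 0 0 0 0 0 0; -1 0 0 0 0 0 0; -1 0 0 0 0 0 0; -1 0 0 0 0 0 0")

```text
clock: 25.6
eef_pos: [0.383, 0.2128, 0.1842]
tool_rot: [-0.001, 1.0, -0.0, -0.001]
ft_force: [-0.3, -0.1, 0.6]
grip_width: -0.0001
grasp_force: 0.0
```

```bash
python3 -c "
from workcell import bot
print(bot.job_done())"
```

```text
the job is handed in; nothing more can be done
None
```

The holder was set down, pushed home and released against pin, fence and plunger, and the job was handed in at about 26 s; no verdict came back, and the 6–7 N pin and 4–6 N fence forces are estimates from the wrist sensor.

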